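# Make up two measuring kits beside the microscope

### The arm

A 6-joint arm with a two-finger parallel gripper is mounted at the origin on the work surface. World frame = base frame: x ahead of the robot, y to its left, z up, the work surface at z = 0. Lengths are in m, angles in rad, forces in N, time in s.
With the tool pointing down it reaches from about 0.35 to 0.975 m from the base axis. Payload 4.9 kg.
Tool frame: the origin (TCP) lies midway between the tips of the shut fingers; the grasp point (between the pads) lies 19 mm behind it; z points along the fingers, y is the direction in which the jaws open and shut (so a half turn about z gives the same grasp; the last joint's range is limited). The gripper opens to 85 mm and grips with 20 to 120 N. Pads are 22 mm wide; open, the fingers measure 114 mm over their backs; the gripper's body (76 mm by 85 mm) begins 54 mm behind the grasp point. The pads swing forward as they close: fully open they stand 13 mm farther back than shut.
Start: joints at [1.065, 0.053, 1.613, -0, 1.476, -0.119], TCP at [0.236, 0.579, 0.231] pointing down, gripper open.
Joint ranges: [-3.01, 3.01], [-1.01, 2.22], [0.06, 2.58], [-1.02, 4.17], [0.09, 2.62], [-3.14, 3.14]. Speed limits (rad/s): [2.57, 2.57, 3.14, 3.14, 3.14, 3.14].

### API

Orientations are given as a rotation vector (axis times angle).
In Python, from station import ctrl gives the robot as it stands.
- The arm moves only by the tool jog_arm, never from a script. Its argument "steps" is a list of rows, each an object of numbers: "dx", "dy", "dz": the shift along the world's x, y, z in units of 60 mm (1.0 is 60 mm); "twist": the turn about the world's z in units of 10 degrees (1.0 is 10 degrees). A call has 1 to 5 rows; each row is the pose to reach, as a shift and turn from the pose measured when the call began; what a row does not reach only later rows make up. A row lasts 1/8 s, in which the tool goes at most 62.5 mm and 10.7 degrees, less where a joint would pass 70% of its speed; a pose out of reach is approached as far as the arm can. A call with a gripper value outside its range is refused whole. "gripper" is the closure in counts, from 0 (fully open) to 255 (shut), set as the call begins (left out, the last holds). The fingers move at their own pace and stop on an object; "newtons" is the grip in N (left out, the last holds). Time passes only in rows, so rows that repeat a pose let the fingers close. It gives the time, the measured TCP pose, the force and the opening at its end, in the units of the state.
- ctrl.get_obs(): the state, without advancing time (a new reading comes with each control period).
- ctrl.get_image(name): name is "side" or "top"; returns a dict with "frame" (400x640x3 uint8, red, green, blue), "range_z" (400x640 float32, m along the optical axis (not along the pixel's ray), 0 where there is no reading), "fx", "fy", "cx", "cy" (pixels), "extrinsics" (4x4, takes a point from camera to world coordinates). Camera axes: x right, y down, z forward; pixel columns grow to the right and rows downward; lengths in m; the calibration is good to about 2 mm. A picture is of the moment at which its call begins.
- ctrl.finish_job(): hands the job in, once; it reports no verdict.
The state is a dict: "t": time; "q": joint angles; "dq": joint speeds; "effort": joint torques, N m; "tool_pos": TCP position; "tool_rot": TCP orientation; "contact_force": force on the tool from outside, world axes, zero at the start; "wrist_torque": the same for the moment, N m; "opening": finger opening in m.
Only numpy, scipy, OpenCV 4.12 (cv2) and the standard library are available. Lean on these libraries where they do the work, as an engineer would, in place of code of your own. Each camera call takes 0.05 s, during which the arm holds its last target.

### The job

Make up the two kits for the measuring microscope: the blue tray gets the ring gauge, the V-block and the brass turning centre, and the yellow tray gets the objective lens and the reference sphere. Set every piece upright and flat on the tray's floor in a compartment of its own; one compartment of the yellow tray stays empty. Leave the mug, the bottle and the caliper where they are.

Things in the scene. Friction and masses are not known exactly. Their poses are not given: they have to be found in the camera images.
- ring_gauge_mid (a point): bright steel ring gauge standing flat like a thick washer: outside diameter 50 mm, bore 25 mm, 34 mm high, about 0.25 kg. Point on its axis, half-way up (17 mm above its underside), z up.
- v_block_mid (a point): dark steel V-block, 50 mm long (its x), 40 mm wide (its y), 40 mm high, with a V groove along x in its top; about 0.35 kg; grip across the 40 mm width. Point at its centre, half-way up (20 mm above its underside), z up.
- centre_mid (a point): turning centre standing on end: brass cylinder 38 mm in diameter and 31 mm high, with a pointed steel cone on top, 52 mm high in all, about 0.22 kg; grip the brass part. Point on its axis, half-way up (26 mm above its underside), z up.
- lens_mid (a point): microscope objective lens standing on end: black barrel 32 mm in diameter and 34 mm high with a green band, silver tapered nose on top, 46 mm high in all, about 0.13 kg; grip the barrel. Point on its axis, half-way up (23 mm above its underside), z up.
- ref_sphere_mid (a point): reference sphere: white ball of 24 mm diameter on a red cylindrical foot 36 mm in diameter and 34 mm high, 58 mm high in all, about 0.2 kg; grip the red foot. Point on its axis, half-way up (29 mm above its underside), z up.
- tray_blue: blue kit tray: open, fixed to the bench, 118 x 222 mm, 12 mm high, walls and floor 4 mm thick. Two dividers as high as the rim make three equal compartments in a row, about 110 (x) x 69 mm (y), centred at y = -72.7, 0, +72.7 mm. Origin: centre of the underside; x along the short side, y along the long side, z up. Beside a thing fingers have most room along the tray's x.
- tray_yellow: yellow kit tray: open, fixed to the bench, 118 x 222 mm, 12 mm high, walls and floor 4 mm thick. Two dividers as high as the rim make three equal compartments in a row, about 110 (x) x 69 mm (y), centred at y = -72.7, 0, +72.7 mm. Origin: centre of the underside; x along the short side, y along the long side, z up. Beside a thing fingers have most room along the tray's x.
- mug: white mug, bystander, 80 mm in diameter, 90 mm high, off to the left of the work. Origin at the centre of its underside.
- cleaner: amber bottle with a white cap, bystander, 52 mm in diameter, 130 mm high, off to the right of the work. Origin at the centre of its underside.
- caliper: steel caliper with a black display unit, bystander, lying flat beyond the trays, 220 mm long along its y, about 75 mm wide, 12 mm high. Origin on its beam, mid-length, at the underside.

How it is judged:
At the end, for the whole second after the job is handed in: Ring gauge, V-block and turning centre each stand in a different compartment of the blue tray, lens and reference sphere in different compartments of the yellow tray; every piece upright within 0.1 rad, on the tray floor (height within 4 mm) and at rest (x of ring_gauge_mid in the frame of tray_blue between -0.055 and 0.055 m and z of ring_gauge_mid in the frame of tray_blue between 0.017 and 0.025 m and angle between each of ring_gauge_mid, v_block_mid, centre_mid, lens_mid, ref_sphere_mid's own z axis and vertical below 0.1 rad and linear speed of each of ring_gauge, v_block, centre, lens, ref_sphere below 0.02 m/s and angular speed of each of ring_gauge, v_block, centre, lens, ref_sphere below 0.2 rad/s and x of v_block_mid in the frame of tray_blue between -0.055 and 0.055 m and z of v_block_mid in the frame of tray_blue between 0.02 and 0.028 m and x of centre_mid in the frame of tray_blue between -0.055 and 0.055 m and z of centre_mid in the frame of tray_blue between 0.026 and 0.034 m and ((y of ring_gauge_mid in the frame of tray_blue between -0.1087 and -0.0367 m and y of v_block_mid in the frame of tray_blue between -0.036 and 0.036 m and y of centre_mid in the frame of tray_blue between 0.0367 and 0.1087 m) or (y of ring_gauge_mid in the frame of tray_blue between -0.1087 and -0.0367 m and y of v_block_mid in the frame of tray_blue between 0.0367 and 0.1087 m and y of centre_mid in the frame of tray_blue between -0.036 and 0.036 m) or (y of ring_gauge_mid in the frame of tray_blue between -0.036 and 0.036 m and y of v_block_mid in the frame of tray_blue between -0.1087 and -0.0367 m and y of centre_mid in the frame of tray_blue between 0.0367 and 0.1087 m) or (y of ring_gauge_mid in the frame of tray_blue between -0.036 and 0.036 m and y of v_block_mid in the frame of tray_blue between 0.0367 and 0.1087 m and y of centre_mid in the frame of tray_blue between -0.1087 and -0.0367 m) or (y of ring_gauge_mid in the frame of tray_blue between 0.0367 and 0.1087 m and y of v_block_mid in the frame of tray_blue between -0.1087 and -0.0367 m and y of centre_mid in the frame of tray_blue between -0.036 and 0.036 m) or (y of ring_gauge_mid in the frame of tray_blue between 0.0367 and 0.1087 m and y of v_block_mid in the frame of tray_blue between -0.036 and 0.036 m and y of centre_mid in the frame of tray_blue between -0.1087 and -0.0367 m)) and x of lens_mid in the frame of tray_yellow between -0.055 and 0.055 m and z of lens_mid in the frame of tray_yellow between 0.023 and 0.031 m and x of ref_sphere_mid in the frame of tray_yellow between -0.055 and 0.055 m and z of ref_sphere_mid in the frame of tray_yellow between 0.029 and 0.037 m and ((y of lens_mid in the frame of tray_yellow between -0.1087 and -0.0367 m and y of ref_sphere_mid in the frame of tray_yellow between -0.036 and 0.036 m) or (y of lens_mid in the frame of tray_yellow between -0.1087 and -0.0367 m and y of ref_sphere_mid in the frame of tray_yellow between 0.0367 and 0.1087 m) or (y of lens_mid in the frame of tray_yellow between -0.036 and 0.036 m and y of ref_sphere_mid in the frame of tray_yellow between -0.1087 and -0.0367 m) or (y of lens_mid in the frame of tray_yellow between -0.036 and 0.036 m and y of ref_sphere_mid in the frame of tray_yellow between 0.0367 and 0.1087 m) or (y of lens_mid in the frame of tray_yellow between 0.0367 and 0.1087 m and y of ref_sphere_mid in the frame of tray_yellow between -0.1087 and -0.0367 m) or (y of lens_mid in the frame of tray_yellow between 0.0367 and 0.1087 m and y of ref_sphere_mid in the frame of tray_yellow between -0.036 and 0.036 m))); the robot touches nothing.
It fails at once if the mug is moved more than 25 mm (distance of mug from where it was at the start of the episode above 0.025 m).
It fails at once if the bottle is moved more than 25 mm (distance of cleaner from where it was at the start of the episode above 0.025 m).
It fails at once if the caliper is moved more than 25 mm (distance of caliper from where it was at the start of the episode above 0.025 m).
It also fails if it takes over 109 s, if anything falls off the work surface, if the arm or the gripper's body presses on something with over 40 N, if the wrist force passes 120 N, or if a joint passes its speed limit or range.

## Working session

There is one attempt and no reset: what is moved stays moved. The work goes in short steps, Python scripts to look and compute and a tool call to move; the robot and the scene stay as the last step left them, time stands still between calls to the robot, and variables do not carry over. Pictures are saved under pics/ and viewed, and the job is handed in when it is done.

Besides the shell and the picture viewer there is one more tool, called after "Call:" as a command line: name --argument value ..., lists and objects as JSON in quotes. jog_arm: Moves the arm, as the interface text tells. Its arguments: {"type":"object","properties":{"steps":{"type":"array"},"gripper":{"type":"number"},"newtons":{"type":"number"}},"required":["steps"]}

```bash
ls; mkdir -p pics
python3 - <<'E'
from station import ctrl
import cv2,numpy as np
print(ctrl.get_obs())
for n in("top","side"):
    d=ctrl.get_image(n); cv2.imwrite(f"pics/{n}0.png",d["frame"][...,::-1]); np.savez(f"{n}0.npz",**d)
    print(n,d["fx"],d["fy"],d["cx"],d["cy"],d["extrinsics"].round(4).tolist())
E
```

```text
pics
{'t': 0.0, 'q': array([ 1.06494588e+00,  5.33838553e-02,  1.61430760e+00,  6.00459867e-06,
        1.47602611e+00, -1.18996108e-01]), 'dq': array([ 0.00111548, -0.00039812, -0.0014634 , -0.00062504,  0.00152953,
       -0.00194055]), 'effort': array([ 1.56194081e-03, -3.93676865e+01, -3.70181608e+01,  7.68517384e-05,
        6.99078402e-03, -1.11178352e-05]), 'tool_pos': array([0.23548353, 0.57825401, 0.23003818]), 'tool_rot': array([-0.60376117, -3.0823575 ,  0.00317267]), 'contact_force': array([ 0.02297969, -0.28309197, -0.17471291]), 'wrist_torque': array([-0.0126177 , -0.03061006, -0.02086812]), 'opening': 0.08549148468016926}
top 370.73233707985855 370.73233707985855 316.6407197327804 198.67281442511688 [[0.0264, -0.9973, 0.069, 0.5177], [-0.9996, -0.0262, 0.0036, -0.0165], [-0.0018, -0.0691, -0.9976, 1.2716], [0.0, 0.0, 0.0, 1.0]]
side 493.8600347081665 493.8600347081665 304.2031460297167 199.51780000130768 [[0.8766, -0.3393, 0.3413, 0.1509], [-0.4809, -0.5899, 0.6486, -0.8373], [-0.0188, -0.7327, -0.6803, 0.9245], [0.0, 0.0, 0.0, 1.0]]
```

View pics/top0.png

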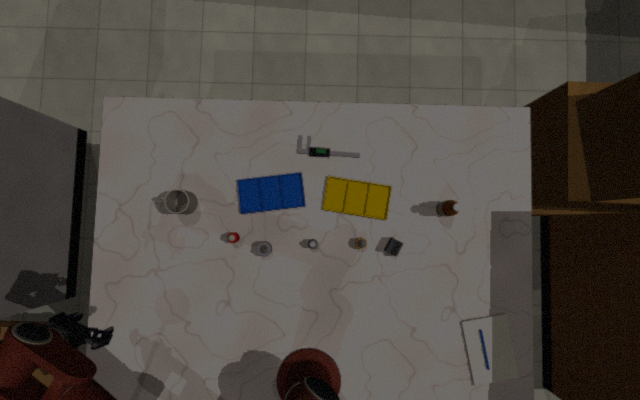

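View pics/side0.png

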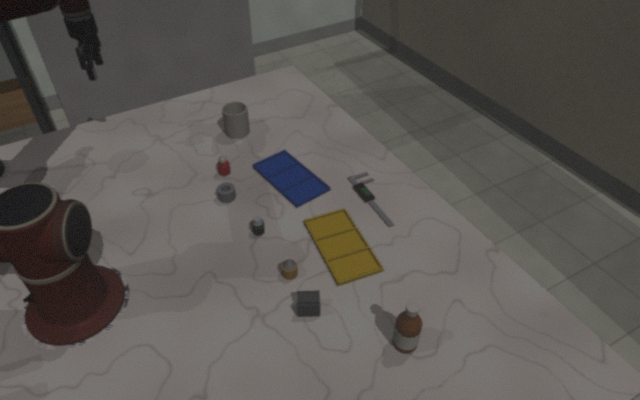

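The top view shows, left to right, the red sphere (233,238), ring (263,248), lens (312,243), brass centre (360,243) and V-block (394,246). The blue tray is at (270,193) and the yellow at (357,198). In the side view the same pieces run from (223,166) to (308,303). Next I'll zoom in and measure.

```bash
cat > h.py <<'E'
import numpy as np,cv2
def cloud(d):
    v,u=np.mgrid[0:400,0:640]; z=d["range_z"]
    P=np.stack([(u-d["cx"])/d["fx"]*z,(v-d["cy"])/d["fy"]*z,z],-1)
    E=d["extrinsics"]; W=P@E[:3,:3].T+E[:3,3]; W[z<=0]=np.nan
    return W
def ray(d,u,v,h):
    E=d["extrinsics"]; r=E[:3,:3]@np.array([(u-d["cx"])/d["fx"],(v-d["cy"])/d["fy"],1]); o=E[:3,3]
    return o+r*(h-o[2])/r[2]
def proj(d,p):
    E=d["extrinsics"]; c=E[:3,:3].T@(np.asarray(p)-E[:3,3]); return c[0]/c[2]*d["fx"]+d["cx"],c[1]/c[2]*d["fy"]+d["cy"]
E
python3 - <<'E'
from h import *
for n,(x0,x1,y0,y1) in (("top",(210,420,130,270)),("side",(200,420,130,330))):
    d=dict(np.load(f"{n}0.npz")); f=d["frame"][y0:y1,x0:x1,::-1]
    f=np.clip(f*2.,0,255).astype(np.uint8)
    s=3.6 if n=="top" else 2.9
    cv2.imwrite(f"pics/{n}0z.png",cv2.resize(f,None,fx=s,fy=s,interpolation=cv2.INTER_CUBIC))
    W=cloud(d); ok=np.isfinite(W[...,2])
    print(n,ok.mean())
    box=ok&(W[...,0]>.25)&(W[...,0]<.75)&(abs(W[...,1])<.35)
    tab=box&(abs(W[...,2])<.006); print("table z",np.median(W[tab][:,2]),W[tab][:,2].std())
    m=(box&(W[...,2]>.016)).astype(np.uint8)
    k,l,st,c=cv2.connectedComponentsWithStats(m)
    for i in range(1,k):
        if st[i,4]>15:
            p=W[l==i]; print(st[i,:4],st[i,4],"mid",((p.min(0)+p.max(0))/2).round(4),"size",np.ptp(p,0).round(3),"top",np.percentile(p[:,2],95).round(4), "rgb",d["frame"][l==i].mean(0).round())
    hsv=cv2.cvtColor(d["frame"],cv2.COLOR_RGB2HSV)
    for nm,lo,hi in(("blue",(100,120,40),(130,255,255)),("yel",(20,120,60),(32,255,255))):
        m=cv2.inRange(hsv,lo,hi); k,l,st,c=cv2.connectedComponentsWithStats(m)
        i=1+st[1:,4].argmax(); m=(l==i); p=W[m&ok]
        cn=max(cv2.findContours(m.astype(np.uint8),0,1)[0],key=cv2.contourArea)
        hull=cv2.convexHull(cn)[:,0,:]
        q=np.array([ray(d,u,v,.012)[:2] for u,v in hull],np.float32)
        print(nm,st[i],"z pct",np.percentile(p[:,2],[5,30,50,70,95]).round(4),"rect",cv2.minAreaRect(q*1000))
E
```

```text
top 0.99615625
table z -0.00011567010086022123 0.002555200602048616
[227 232  12  11] 102 mid [0.4682 0.266  0.0393] size [0.033 0.034 0.045] top 0.0576 rgb [83. 43. 38.]
[385 237  19  19] 207 mid [ 0.4528 -0.272   0.0307] size [0.059 0.058 0.029] top 0.0413 rgb [32. 32. 32.]
[308 239  10  10] 76 mid [ 0.454  -0.0021  0.0383] size [0.03  0.03  0.025] top 0.0482 rgb [68. 65. 64.]
[355 238  12  11] 103 mid [ 0.4597 -0.1625  0.035 ] size [0.033 0.036 0.034] top 0.0479 rgb [64. 54. 42.]
[256 241  15  16] 146 mid [0.4331 0.1617 0.0285] size [0.049 0.047 0.023] top 0.0368 rgb [69. 65. 66.]
blue [ 238  173   67   40 2164] z pct [-0.0005  0.0023  0.0037  0.0053  0.0115] rect ((621.3488159179688, 145.31716918945312), (115.06217193603516, 220.22244262695312), 8.339777946472168)
yel [ 323  176   69   44 2253] z pct [-0.0006  0.0025  0.0039  0.0056  0.0118] rect ((612.4254150390625, -148.310302734375), (221.6931610107422, 118.69578552246094), 82.30574798583984)
side 0.99592578125
table z 0.00014913528331106374 0.002112608119498955
[217 156  14  16] 157 mid [0.4678 0.2605 0.0376] size [0.037 0.034 0.042] top 0.0556 rgb [84. 58. 56.]
[217 182  19  18] 252 mid [0.4328 0.1584 0.0275] size [0.049 0.05  0.023] top 0.0358 rgb [69. 67. 69.]
[252 216  13  16] 164 mid [ 0.454  -0.0046  0.0329] size [0.031 0.032 0.033] top 0.048 rgb [68. 68. 67.]
[282 259  16  17] 221 mid [ 0.4606 -0.1651  0.0358] size [0.038 0.041 0.04 ] top 0.0474 rgb [78. 70. 61.]
[297 291  24  22] 500 mid [ 0.4505 -0.2738  0.0297] size [0.061 0.059 0.027] top 0.0411 rgb [56. 55. 54.]
blue [ 254  153   74   52 1826] z pct [0.001  0.0032 0.0044 0.0058 0.0116] rect ((618.9916381835938, 138.22760009765625), (110.90362548828125, 219.21292114257812), 7.27673864364624)
yel [ 305  209   77   76 3208] z pct [0.0011 0.0033 0.0044 0.0058 0.0115] rect ((610.8511352539062, -153.11514282226562), (224.97451782226562, 116.56098175048828), 82.21492004394531)
```

```bash
ls pics
```

```text
side0.png
side0z.png
top0.png
top0z.png
```

View pics/top0z.png

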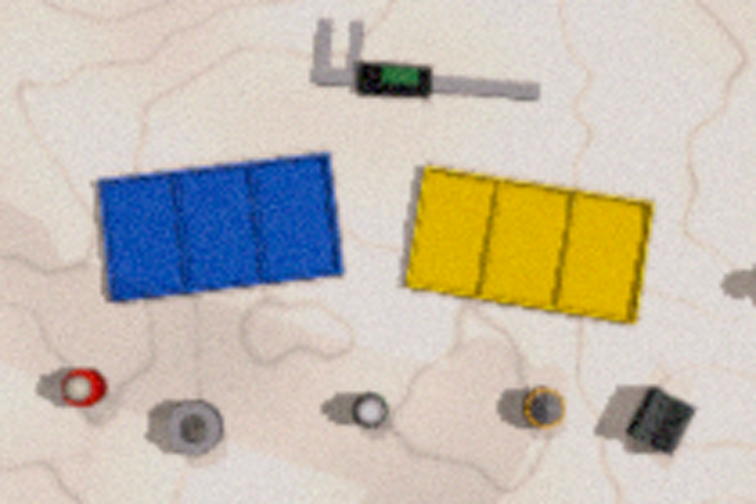

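View pics/side0z.png

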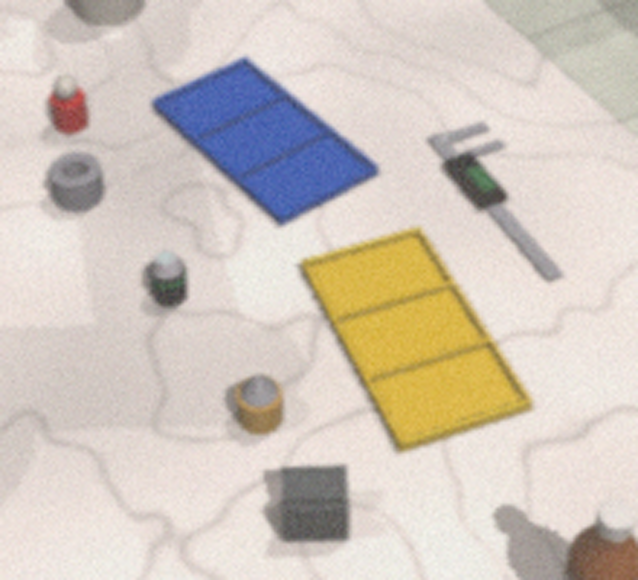

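The zoomed views agree with the first look, and the depth points give the right heights: ring 0.036, V-block 0.041, sphere 0.057 m. The two cameras differ by about 4 mm in y, so I'll average them. Next are the V-block yaw and the jaw angle.

Run:
```python
from h import *
from station import ctrl
from scipy.spatial.transform import Rotation as R
o=ctrl.get_obs(); M=R.from_rotvec(o["tool_rot"]).as_matrix(); print("jaw y",M[:,1],np.degrees(np.arctan2(M[1,1],M[0,1])),"z",M[:,2])
for n,(x0,x1,y0,y1) in (("top",(380,410,232,262)),("side",(293,325,286,320))):
    d=dict(np.load(f"{n}0.npz")); W=cloud(d); p=W[y0:y1,x0:x1].reshape(-1,3)
    for h in(.02,.03):
        t=p[p[:,2]>h]; print(n,len(t),cv2.minAreaRect((t[:,:2]*1000).astype(np.float32)))
    f=np.clip(d["frame"][y0:y1,x0:x1,::-1]*3.,0,255).astype(np.uint8)
    cv2.imwrite(f"pics/vb{n}.png",cv2.resize(f,None,fx=12,fy=12,interpolation=cv2.INTER_CUBIC))
    # plot groove points: height map
    t=p[p[:,2]>.012]; q=t[np.hypot(*(t[:,:2]-np.nanmedian(t[:,:2],0)).T)<.016]
    low=q[q[:,2]<.033]; print("low pts",len(low)); 
    if len(low)>4:
        c=np.cov(low[:,:2].T); w,v=np.linalg.eigh(c); print(low[:,:2].mean(0),"groove dir",np.degrees(np.arctan2(v[1,1],v[0,1])),np.sqrt(w))
```

```text
jaw y [ 0.37726236  0.92610453 -0.0018739 ] 67.83574948872293 z [-9.42367601e-04 -1.63953063e-03 -9.99998212e-01]
top 204 ((451.1836242675781, -271.755859375), (40.97614669799805, 49.9798698425293), 62.67550277709961)
top 154 ((451.2713928222656, -271.9121398925781), (41.07677459716797, 49.33191680908203), 62.16640090942383)
low pts 40
[ 0.45179921 -0.27378702] groove dir 154.0739038156537 [0.00500127 0.00844135]
side 477 ((450.9181213378906, -273.92352294921875), (42.09122085571289, 49.9314079284668), 62.72993469238281)
side 340 ((450.9984436035156, -273.96490478515625), (42.09122085571289, 49.750732421875), 62.72993469238281)
low pts 98
[ 0.44922642 -0.27861225] groove dir 60.413147023295906 [0.00669239 0.01083354]
```

Run:
```python
import cv2,numpy as np
a=cv2.imread("pics/vbtop.png");b=cv2.imread("pics/vbside.png");b=cv2.resize(b,(360,360));cv2.imwrite("pics/vb.png",np.hstack([a,b]))
```

```text
(no output)
```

View pics/vb.png

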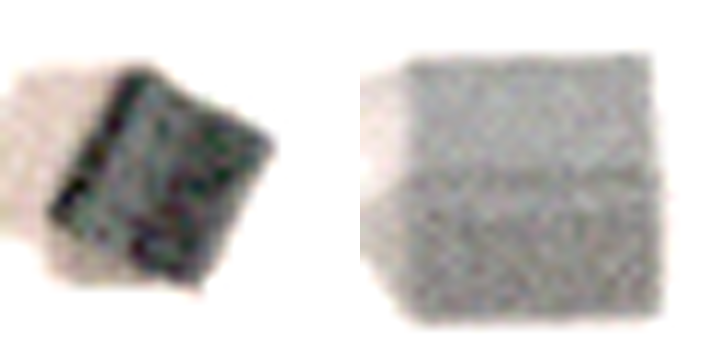

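Both views put the V-block's 40 mm direction at 62.7° and measure it as 41x50 mm. I'll take the reference sphere first, at (0.468, 0.263), with the jaws at -7.7° to match the yellow tray.

Call:
jog_arm --steps '[{"dx":0.8,"dy":-1,"dz":-0.3,"twist":-1.07},{"dx":1.5,"dy":-2,"dz":-0.6,"twist":-2.14},{"dx":2.2,"dy":-2.9,"dz":-0.9,"twist":-3.2},{"dx":2.9,"dy":-3.8,"dz":-1.2,"twist":-4.2},{"dx":3.5,"dy":-4.6,"dz":-1.5,"twist":-5.3}]' --gripper 0 --newtons 50

```text
t: 0.72
tool_pos: [0.4192, 0.3361, 0.1521]
tool_rot: [-1.917, -2.487, 0.002]
contact_force: [0.2, -0.0, 0.3]
opening: 0.0856
```

Call:
jog_arm --steps '[{"dx":0.41,"dy":-0.61,"dz":-0.2,"twist":-1.05},{"dx":0.81,"dy":-1.22,"dz":-0.5,"twist":-2.1},{"dx":0.81,"dy":-1.22,"dz":-0.87,"twist":-2.24},{"dx":0.81,"dy":-1.22,"dz":-0.87,"twist":-2.24},{"dx":0.81,"dy":-1.22,"dz":-0.87,"twist":-2.24}]'

```text
t: 1.35
tool_pos: [0.4678, 0.2633, 0.1004]
tool_rot: [-2.362, -2.069, 0.001]
contact_force: [0.2, -0.2, 0.3]
opening: 0.0854
```

```bash
cat > s.py <<'E'
from h import *
import sys
from station import ctrl
from scipy.spatial.transform import Rotation as R
def st():
    o=ctrl.get_obs(); M=R.from_rotvec(o["tool_rot"]).as_matrix(); print("t",round(o["t"],2),"tcp",o["tool_pos"].round(4),"jaw",np.degrees(np.arctan2(M[1,1],M[0,1])).round(1),"F",o["contact_force"].round(1),"open",round(o["opening"],4)); return o
def go(x,y,z,jaw):
    o=st(); M=R.from_rotvec(o["tool_rot"]).as_matrix(); j=np.degrees(np.arctan2(M[1,1],M[0,1]))
    tw=(jaw-j+90)%180-90
    print("need d=",((np.array([x,y,z])-o["tool_pos"])/.06).round(2),"twist",(tw/10).round(2))
def shot(tag,crop=None):
    for n in("top","side"):
        d=ctrl.get_image(n); np.savez(f"{n}{tag}.npz",**d)
        x0,x1,y0,y1=(210,420,130,270) if n=="top" else (200,420,100,330)
        f=np.clip(d["frame"][y0:y1,x0:x1,::-1]*2.,0,255).astype(np.uint8)
        cv2.imwrite(f"pics/{n}{tag}.png",cv2.resize(f,None,fx=2.6,fy=2.6,interpolation=cv2.INTER_CUBIC))
E
python3 -c "
from s import *
go(.468,.263,.005,-7.7); shot('1')"
```

```text
t 1.35 tcp [0.4678 0.2633 0.1004] jaw -7.6 F [ 0.2 -0.2  0.3] open 0.0854
need d= [ 0.   -0.01 -1.59] twist -0.01
```

View pics/side1.png

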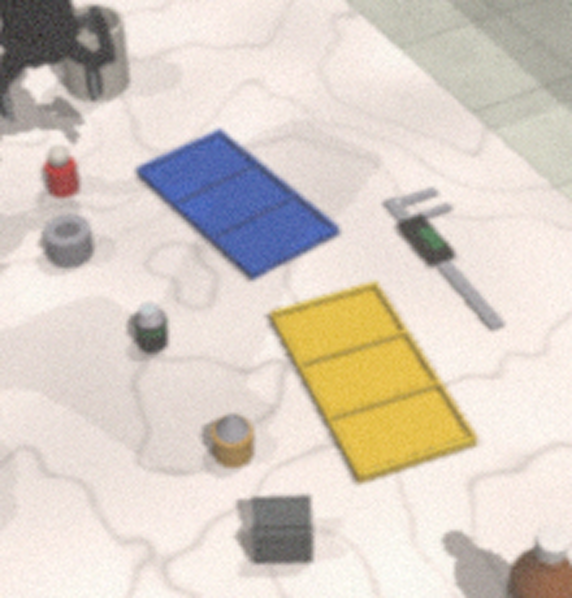

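```bash
python3 -c "
from s import *
for n in('top','side'):
    d=dict(np.load(n+'1.npz')); print(n,proj(d,[.468,.263,.1]),proj(d,[.468,.263,.05]))
    W=cloud(d); m=(W[...,2]>.08)&(W[...,0]>.3)&(W[...,2]<.13)&(W[...,1]>0.15)&(W[...,1]<.36); p=W[m]; print(len(p),p.min(0),p.max(0),p.mean(0))
st()
d=ctrl.get_image('side'); cv2.imwrite('pics/side1b.png',np.clip(d['frame'][...,::-1]*2.,0,255))
"
```

```text
top (np.float64(228.08492941469422), np.float64(237.82471641052305)) (np.float64(231.7445115330474), np.float64(237.27197996886363))
4 [0.50871142 0.24723    0.12170876] [0.52096303 0.2497537  0.1272469 ] [0.51484177 0.24852721 0.12463387]
side (np.float64(220.01178726475896), np.float64(145.03692014967433)) (np.float64(222.35992152148896), np.float64(159.11471159820422))
167 [0.41283068 0.24114836 0.08017281] [2.34995973 0.35991952 0.12989112] [1.85487117 0.30621645 0.10211791]
t 1.45 tcp [0.4683 0.2637 0.1011] jaw -7.6 F [0.1 0.6 0.3] open 0.0853[ WARN:0@2.532] global loadsave.cpp:1063 imwrite_ Unsupported depth image for selected encoder is fallbacked to CV_8U.
```

View pics/side1b.png

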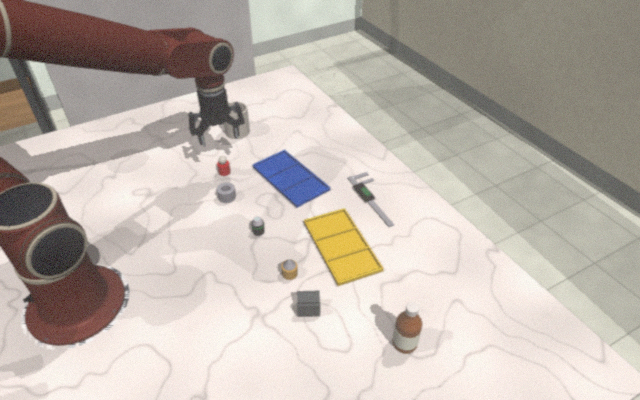

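View pics/top1.png

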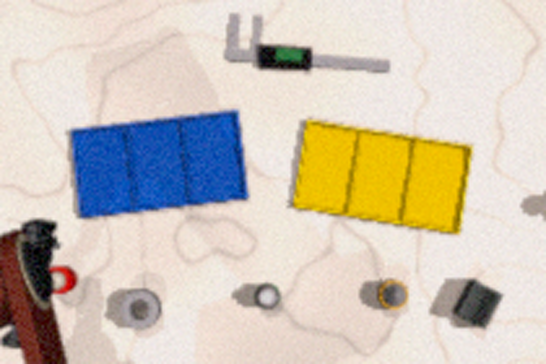

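The side view shows the open fingers at (197,137) and (240,136), straddling the red piece at (223,166). That matches the projected TCP at (220,145), so I'll descend and grip.

Call:
jog_arm --steps '[{"dz":-0.6},{"dz":-1.2},{"dz":-1.59},{"dz":-1.59}]'

```text
validation failed for argument at $.st...
```

Call:
jog_arm --steps '[{"dz":0},{"dz":0},{"dz":0},{"dz":0},{"dz":0}]' --gripper 255 --newtons 50

```text
validation failed for argument at $.st...
```

Call:
jog_arm --steps '[{"dx":0,"dy":0,"dz":-0.6,"twist":0},{"dx":0,"dy":0,"dz":-1.2,"twist":0},{"dx":0,"dy":0,"dz":-1.59,"twist":0},{"dx":0,"dy":0,"dz":-1.59,"twist":0}]'

```text
t: 2.0
tool_pos: [0.4667, 0.2635, 0.0043]
tool_rot: [-2.361, -2.069, 0.004]
contact_force: [-0.4, 0.1, 0.5]
opening: 0.0857
```

Call:
jog_arm --steps '[{"dx":0,"dy":0,"dz":0,"twist":0},{"dx":0,"dy":0,"dz":0,"twist":0},{"dx":0,"dy":0,"dz":0,"twist":0},{"dx":0,"dy":0,"dz":0,"twist":0},{"dx":0,"dy":0,"dz":0,"twist":0}]' --gripper 255 --newtons 50

```text
t: 2.62
tool_pos: [0.4677, 0.264, 0.0058]
tool_rot: [-2.361, -2.07, 0.001]
contact_force: [-1.4, -1.2, 6.1]
opening: 0.0335
```

Call:
jog_arm --steps '[{"dx":0,"dy":0,"dz":0,"twist":0},{"dx":0,"dy":0,"dz":0.2,"twist":0},{"dx":0,"dy":0,"dz":0.8,"twist":0},{"dx":0,"dy":0,"dz":1.6,"twist":0},{"dx":0,"dy":0,"dz":1.6,"twist":0}]'

```text
t: 3.25
tool_pos: [0.4709, 0.2653, 0.1072]
tool_rot: [2.361, 2.07, 0.014]
contact_force: [0.9, 0.5, -2.0]
opening: 0.0336
```

```bash
python3 -c "
from s import *
go(.602,-.223,.10,-7.7); shot('2')"
```

```text
t 3.25 tcp [0.4709 0.2653 0.1072] jaw -7.5 F [ 0.9  0.5 -2. ] open 0.0336
need d= [ 2.18 -8.14 -0.12] twist -0.02
```

View pics/side2.png

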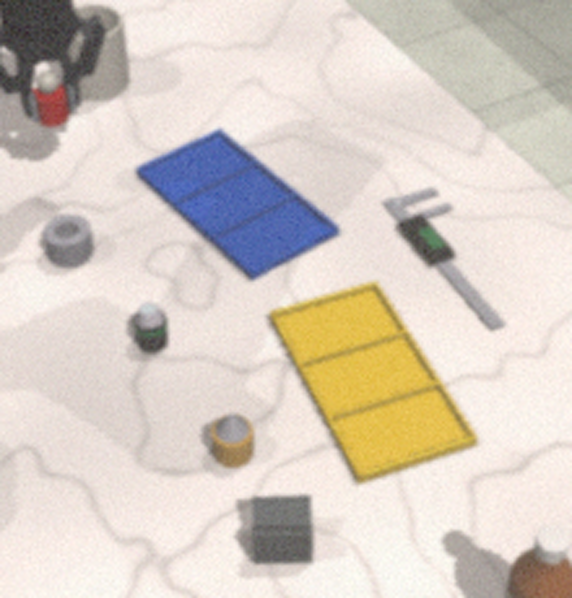

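The sphere is in the grip, upright and clear of the bench at side-crop (52,100). Now to the yellow tray's -y compartment.

Call:
jog_arm --steps '[{"dx":0.2,"dy":-0.6,"dz":0,"twist":0},{"dx":0.5,"dy":-1.5,"dz":0,"twist":0},{"dx":0.8,"dy":-2.4,"dz":0,"twist":0},{"dx":1.1,"dy":-3.3,"dz":0,"twist":0},{"dx":1.35,"dy":-4.2,"dz":0,"twist":0}]'

```text
t: 3.98
tool_pos: [0.5472, 0.0103, 0.0995]
tool_rot: [-2.359, -2.068, 0.005]
contact_force: [0.5, 1.1, -2.5]
opening: 0.0332
```

```bash
python3 -c "
from s import *
go(.602,-.223,.07,-7.7)"
```

```text
t 3.98 tcp [0.5472 0.0103 0.0995] jaw -7.5 F [ 0.5  1.1 -2.5] open 0.0332
need d= [ 0.91 -3.89 -0.49] twist -0.02
```

Call:
jog_arm --steps '[{"dx":0.23,"dy":-0.95,"dz":0,"twist":0},{"dx":0.46,"dy":-1.9,"dz":0,"twist":0},{"dx":0.7,"dy":-2.8,"dz":0,"twist":0},{"dx":0.91,"dy":-3.6,"dz":-0.2,"twist":0},{"dx":0.91,"dy":-3.89,"dz":-0.49,"twist":0}]'

```text
t: 4.6
tool_pos: [0.6012, -0.2255, 0.0678]
tool_rot: [-2.361, -2.063, 0.006]
contact_force: [0.9, 0.8, -2.2]
opening: 0.0332
```

Call:
jog_arm --steps '[{"dx":0,"dy":-0.03,"dz":0,"twist":0},{"dx":0,"dy":-0.03,"dz":0,"twist":0}]'

```text
t: 4.85
tool_pos: [0.6001, -0.2258, 0.0664]
tool_rot: [-2.358, -2.062, 0.007]
contact_force: [-0.2, -0.4, -2.3]
opening: 0.034
```

```bash
python3 -c "
from s import *
go(.602,-.223,.0105,-7.7);shot('3')
for n in('top','side'):
    d=dict(np.load(n+'3.npz'));W=cloud(d); hsv=cv2.cvtColor(d['frame'],cv2.COLOR_RGB2HSV)
    m=((hsv[...,0]<8)|(hsv[...,0]>172))&(hsv[...,1]>110)&(abs(W[...,1]+.22)<.05)&(abs(W[...,0]-.6)<.05)&(W[...,2]<.16)
    p=W[m]; print(n,len(p),p.min(0),p.max(0)) if len(p) else print(n,0)
"
```

```text
t 4.85 tcp [ 0.6001 -0.2258  0.0664] jaw -7.6 F [-0.2 -0.4 -2.3] open 0.034
need d= [ 0.03  0.05 -0.93] twist -0.01
top 1 [ 0.57606147 -0.2080372   0.13082221] [ 0.57606147 -0.2080372   0.13082221]
side 146 [ 0.58093239 -0.24357278  0.06431223] [ 0.61635436 -0.22386325  0.11370698]
```

View pics/side3.png

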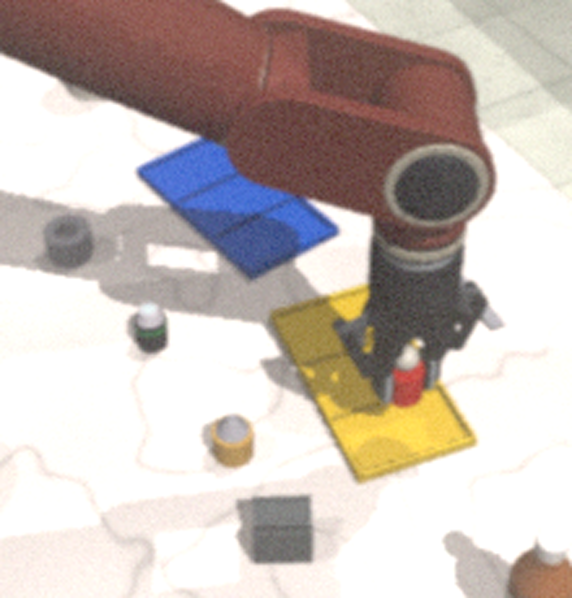

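The sphere hangs over the -y compartment at side-crop (407,380), centred near (0.599, -0.224). Lowering now.

Call:
jog_arm --steps '[{"dx":0.02,"dy":0.05,"dz":-0.4,"twist":0},{"dx":0.02,"dy":0.05,"dz":-0.7,"twist":0},{"dx":0.02,"dy":0.05,"dz":-0.88,"twist":0},{"dx":0.02,"dy":0.05,"dz":-0.94,"twist":0},{"dx":0.02,"dy":0.05,"dz":-0.94,"twist":0}]'

```text
t: 5.58
tool_pos: [0.6026, -0.223, 0.0118]
tool_rot: [-2.359, -2.065, 0.005]
contact_force: [0.1, 0.2, -2.1]
opening: 0.0338
```

Call:
jog_arm --steps '[{"dx":0,"dy":0,"dz":-0.03,"twist":0},{"dx":0,"dy":0,"dz":-0.04,"twist":0}]'

```text
t: 5.82
tool_pos: [0.603, -0.2232, 0.01]
tool_rot: [-2.36, -2.066, 0.005]
contact_force: [-0.2, -0.4, -2.7]
opening: 0.0335
```

Call:
jog_arm --steps '[{"dx":0,"dy":0,"dz":-0.03,"twist":0},{"dx":0,"dy":0,"dz":-0.03,"twist":0}]'

```text
t: 6.08
tool_pos: [0.6033, -0.2234, 0.0099]
tool_rot: [-2.36, -2.066, 0.005]
contact_force: [-3.2, 1.3, 5.9]
opening: 0.0335
```

Contact with the floor (+5.9 N). I'm opening the jaws partway, to about 62 mm, so the fingers stay inside the tray.

Call:
jog_arm --steps '[{"dx":0,"dy":0,"dz":0,"twist":0},{"dx":0,"dy":0,"dz":0,"twist":0},{"dx":0,"dy":0,"dz":0,"twist":0}]' --gripper 80

```text
t: 6.45
tool_pos: [0.6034, -0.2235, 0.01]
tool_rot: [-2.36, -2.066, 0.005]
contact_force: [0.8, 0.6, -0.6]
opening: 0.0589
```

Call:
jog_arm --steps '[{"dx":0,"dy":0,"dz":0.3,"twist":0},{"dx":0,"dy":0,"dz":0.9,"twist":0},{"dx":0,"dy":0,"dz":1.5,"twist":0},{"dx":0,"dy":0,"dz":1.7,"twist":0}]'

```text
t: 6.95
tool_pos: [0.6054, -0.2245, 0.1165]
tool_rot: [2.363, 2.068, -0.001]
contact_force: [0.7, -1.0, -0.4]
opening: 0.0584
```

```bash
python3 -c "
from s import *
shot('4');go(.454,-.0035,.105,-7.7)"
```

```text
t 7.05 tcp [ 0.6046 -0.2241  0.1144] jaw -7.6 F [ 0.7 -0.6  0.3] open 0.0584
need d= [-2.51  3.68 -0.16] twist -0.01
```

View pics/side4.png

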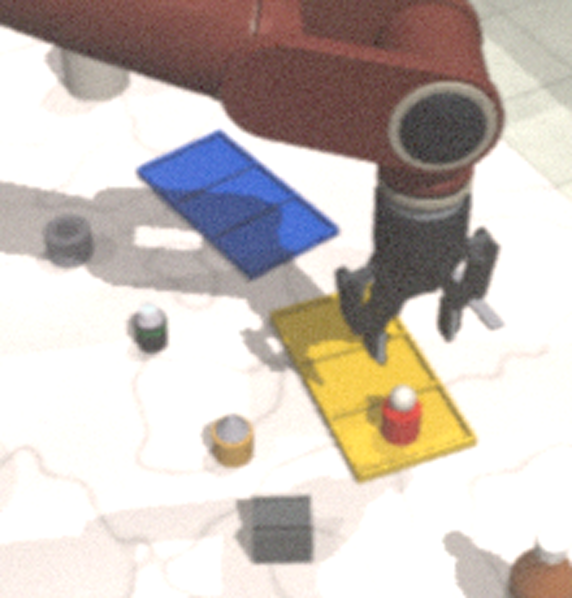

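The sphere stands upright in its compartment at (402,415). The lens is next.

Call:
jog_arm --steps '[{"dx":-0.55,"dy":0.8,"dz":0,"twist":0},{"dx":-1.1,"dy":1.6,"dz":0,"twist":0},{"dx":-1.65,"dy":2.4,"dz":0,"twist":0},{"dx":-2.2,"dy":3.2,"dz":-0.1,"twist":0},{"dx":-2.51,"dy":3.68,"dz":-0.16,"twist":0}]' --gripper 0

```text
t: 7.68
tool_pos: [0.4508, -0.0013, 0.1021]
tool_rot: [-2.359, -2.068, 0.006]
contact_force: [0.5, -0.5, -1.2]
opening: 0.0855
```

Call:
jog_arm --steps '[{"dx":0,"dy":0,"dz":0,"twist":0}]'

```text
t: 7.8
tool_pos: [0.4483, 0.0004, 0.0998]
tool_rot: [-2.354, -2.069, 0.01]
contact_force: [-0.6, 0.2, 0.3]
opening: 0.0855
```

```bash
python3 -c "
from s import *
go(.454,-.0035,.005,-7.7)"
```

```text
t 7.8 tcp [4.483e-01 4.000e-04 9.980e-02] jaw -7.4 F [-0.6  0.2  0.3] open 0.0855
need d= [ 0.09 -0.06 -1.58] twist -0.03
```

Call:
jog_arm --steps '[{"dx":0.09,"dy":-0.06,"dz":-0.3,"twist":0},{"dx":0.09,"dy":-0.06,"dz":-0.9,"twist":0},{"dx":0.09,"dy":-0.06,"dz":-1.4,"twist":0},{"dx":0.09,"dy":-0.06,"dz":-1.58,"twist":0},{"dx":0.09,"dy":-0.06,"dz":-1.58,"twist":0}]'

```text
t: 8.43
tool_pos: [0.4532, -0.0035, 0.0042]
tool_rot: [-2.353, -2.067, 0.012]
contact_force: [0.0, -0.5, 1.0]
opening: 0.0852
```

Call:
jog_arm --steps '[{"dx":0,"dy":0,"dz":0,"twist":0},{"dx":0,"dy":0,"dz":0,"twist":0},{"dx":0,"dy":0,"dz":0,"twist":0},{"dx":0,"dy":0,"dz":0,"twist":0},{"dx":0,"dy":0,"dz":0,"twist":0}]' --gripper 255 --newtons 50

```text
t: 9.05
tool_pos: [0.4541, -0.0036, 0.0052]
tool_rot: [-2.354, -2.068, 0.011]
contact_force: [-1.5, -1.1, 6.3]
opening: 0.0296
```

Call:
jog_arm --steps '[{"dx":0,"dy":0,"dz":0.2,"twist":0},{"dx":0,"dy":0,"dz":0.7,"twist":0},{"dx":0,"dy":0,"dz":1.3,"twist":0},{"dx":0.5,"dy":-0.2,"dz":1.6,"twist":0},{"dx":1,"dy":-0.4,"dz":1.6,"twist":0}]'

```text
t: 9.68
tool_pos: [0.5161, -0.0281, 0.1041]
tool_rot: [-2.357, -2.071, 0.006]
contact_force: [-0.5, 1.0, -1.1]
opening: 0.0296
```

```bash
python3 -c "
from s import *
go(.621,-.0785,.07,-7.7)"
```

```text
t 9.68 tcp [ 0.5161 -0.0281  0.1041] jaw -7.4 F [-0.5  1.  -1.1] open 0.0296
need d= [ 1.75 -0.84 -0.57] twist -0.03
```

Call:
jog_arm --steps '[{"dx":0.6,"dy":-0.3,"dz":0,"twist":0},{"dx":1.2,"dy":-0.6,"dz":0,"twist":0},{"dx":1.75,"dy":-0.84,"dz":-0.2,"twist":0},{"dx":1.75,"dy":-0.84,"dz":-0.57,"twist":0},{"dx":1.75,"dy":-0.84,"dz":-0.57,"twist":0}]'

```text
t: 10.3
tool_pos: [0.6181, -0.0776, 0.0666]
tool_rot: [-2.352, -2.067, 0.012]
contact_force: [-0.1, 0.0, -1.0]
opening: 0.0298
```

```bash
python3 -c "
from s import *
go(.621,-.0785,.010,-7.7);shot('5')"
```

```text
t 10.3 tcp [ 0.6181 -0.0776  0.0666] jaw -7.4 F [-0.1  0.  -1. ] open 0.0298
need d= [ 0.05 -0.01 -0.94] twist -0.03
```

View pics/side5.png

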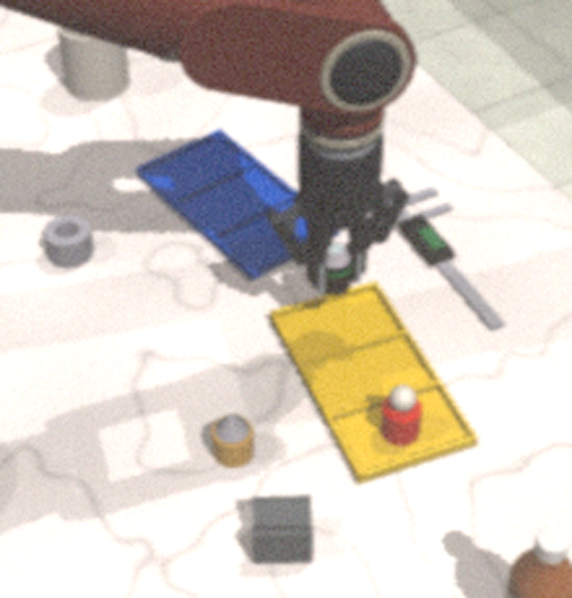

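The lens is held upright at (338,268). I'm lowering it until it touches the floor.

Call:
jog_arm --steps '[{"dx":0.04,"dy":-0.01,"dz":-0.4,"twist":0},{"dx":0.04,"dy":-0.01,"dz":-0.7,"twist":0},{"dx":0.04,"dy":-0.01,"dz":-0.9,"twist":0},{"dx":0.04,"dy":-0.01,"dz":-0.96,"twist":0},{"dx":0.04,"dy":-0.01,"dz":-0.96,"twist":0}]'

```text
t: 11.02
tool_pos: [0.6222, -0.0784, 0.0118]
tool_rot: [-2.355, -2.07, 0.008]
contact_force: [-1.2, -0.9, -0.6]
opening: 0.0294
```

Call:
jog_arm --steps '[{"dx":0,"dy":0,"dz":-0.02,"twist":0},{"dx":0,"dy":0,"dz":-0.02,"twist":0}]'

```text
t: 11.28
tool_pos: [0.6227, -0.0785, 0.0111]
tool_rot: [-2.356, -2.071, 0.007]
contact_force: [0.1, -0.8, -0.8]
opening: 0.0296
```

Call:
jog_arm --steps '[{"dx":0,"dy":0,"dz":-0.04,"twist":0},{"dx":0,"dy":0,"dz":-0.04,"twist":0}]'

```text
t: 11.52
tool_pos: [0.6231, -0.0786, 0.0093]
tool_rot: [-2.356, -2.072, 0.006]
contact_force: [0.4, -0.8, 0.9]
opening: 0.0292
```

Call:
jog_arm --steps '[{"dx":0,"dy":0,"dz":-0.01,"twist":0},{"dx":0,"dy":0,"dz":-0.01,"twist":0},{"dx":0,"dy":0,"dz":0,"twist":0},{"dx":0,"dy":0,"dz":0,"twist":0}]' --gripper 85

```text
t: 12.02
tool_pos: [0.6232, -0.0787, 0.0093]
tool_rot: [-2.356, -2.072, 0.006]
contact_force: [0.6, 0.1, -0.0]
opening: 0.0569
```

Call:
jog_arm --steps '[{"dx":0,"dy":0,"dz":0.3,"twist":0},{"dx":0,"dy":0,"dz":0.9,"twist":0},{"dx":0,"dy":0,"dz":1.5,"twist":0},{"dx":0,"dy":0,"dz":1.7,"twist":0}]'

```text
t: 12.52
tool_pos: [0.6253, -0.0791, 0.1159]
tool_rot: [2.358, 2.073, 0.0]
contact_force: [0.1, -0.5, 0.7]
opening: 0.0569
```

```bash
python3 -c "
from s import *
shot('6');go(.460,-.164,.105,8)"
```

```text
t 12.62 tcp [ 0.6244 -0.0789  0.1138] jaw -7.4 F [-0.3  0.1 -0.2] open 0.0567
need d= [-2.74 -1.42 -0.15] twist 1.54
```

View pics/side6.png

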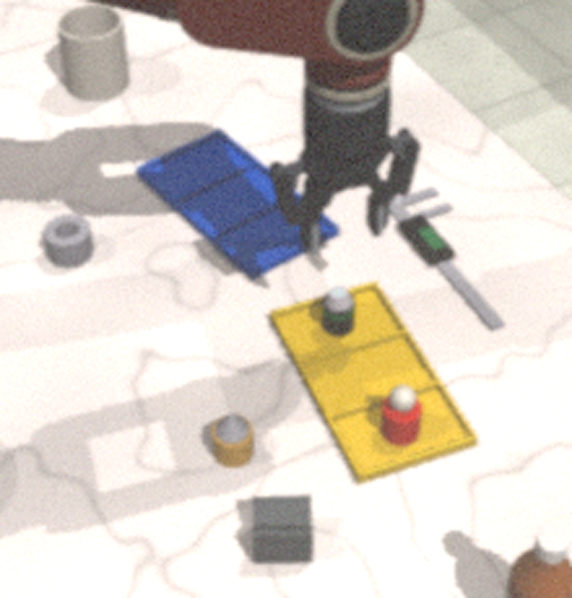

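The lens stands upright in the +y compartment at (338,312). The brass centre is next.

Call:
jog_arm --steps '[{"dx":-0.7,"dy":-0.35,"dz":0,"twist":0.5},{"dx":-1.4,"dy":-0.7,"dz":0,"twist":1},{"dx":-2.1,"dy":-1.1,"dz":0,"twist":1.54},{"dx":-2.74,"dy":-1.42,"dz":-0.15,"twist":1.54},{"dx":-2.74,"dy":-1.42,"dz":-0.15,"twist":1.54}]' --gripper 0

```text
t: 13.25
tool_pos: [0.4563, -0.1639, 0.1015]
tool_rot: [-2.06, -2.364, 0.005]
contact_force: [0.3, 0.4, 0.1]
opening: 0.0851
```

```bash
python3 -c "
from s import *
go(.460,-.164,.0055,8)"
```

```text
t 13.25 tcp [ 0.4563 -0.1639  0.1015] jaw 7.9 F [0.3 0.4 0.1] open 0.0851
need d= [ 0.06 -0.   -1.6 ] twist 0.01
```

Call:
jog_arm --steps '[{"dx":0.06,"dy":0,"dz":-0.4,"twist":0},{"dx":0.06,"dy":0,"dz":-1,"twist":0},{"dx":0.06,"dy":0,"dz":-1.5,"twist":0},{"dx":0.06,"dy":0,"dz":-1.6,"twist":0},{"dx":0.06,"dy":0,"dz":-1.6,"twist":0}]'

```text
t: 13.88
tool_pos: [0.4601, -0.1636, 0.0054]
tool_rot: [-2.059, -2.364, 0.005]
contact_force: [-0.2, 0.5, 0.6]
opening: 0.0851
```

Call:
jog_arm --steps '[{"dx":0,"dy":0,"dz":0,"twist":0},{"dx":0,"dy":0,"dz":0,"twist":0},{"dx":0,"dy":0,"dz":0,"twist":0},{"dx":0,"dy":0,"dz":0,"twist":0},{"dx":0,"dy":0,"dz":0,"twist":0}]' --gripper 255 --newtons 50

```text
t: 14.5
tool_pos: [0.4609, -0.164, 0.0065]
tool_rot: [-2.06, -2.365, 0.004]
contact_force: [-1.0, 0.7, 5.1]
opening: 0.0354
```

Call:
jog_arm --steps '[{"dx":0,"dy":0,"dz":0.2,"twist":0},{"dx":0,"dy":0,"dz":0.7,"twist":0},{"dx":0,"dy":0,"dz":1.3,"twist":0},{"dx":0,"dy":0,"dz":1.7,"twist":0},{"dx":0,"dy":0,"dz":1.7,"twist":0}]'

```text
t: 15.12
tool_pos: [0.4622, -0.1647, 0.1109]
tool_rot: [-2.063, -2.369, 0.002]
contact_force: [-0.8, 0.7, -3.2]
opening: 0.0358
```

```bash
python3 -c "
from s import *
shot('7');go(.620,.142,.105,8)"
```

```text
t 15.22 tcp [ 0.4603 -0.1637  0.1077] jaw 7.9 F [-0.5  0.7 -2.3] open 0.0357
need d= [ 2.66  5.1  -0.04] twist 0.01
```

View pics/side7.png

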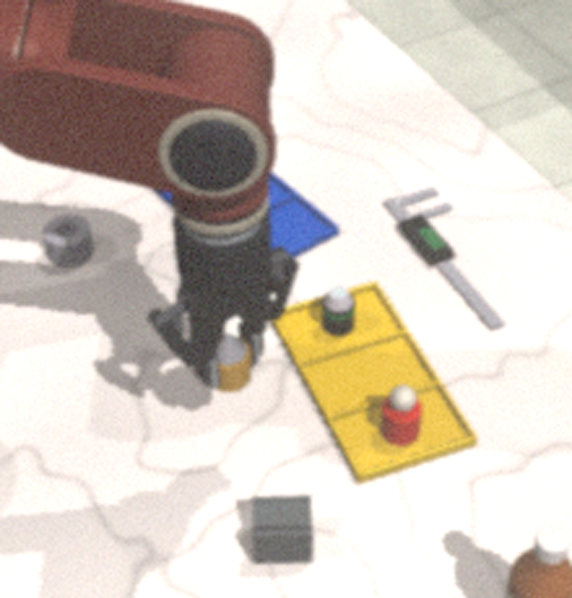

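The centre is held upright at (233,365). Carrying it to the blue tray's middle compartment.

Call:
jog_arm --steps '[{"dx":0.4,"dy":0.7,"dz":0,"twist":0},{"dx":0.85,"dy":1.6,"dz":0,"twist":0},{"dx":1.3,"dy":2.5,"dz":0,"twist":0},{"dx":1.75,"dy":3.4,"dz":0,"twist":0},{"dx":2.2,"dy":4.2,"dz":0,"twist":0}]'

```text
t: 15.85
tool_pos: [0.5914, 0.0903, 0.1051]
tool_rot: [-2.056, -2.363, 0.009]
contact_force: [0.3, -0.1, -2.7]
opening: 0.0356
```

```bash
python3 -c "
from s import *
go(.620,.142,.07,8)"
```

```text
t 15.85 tcp [0.5914 0.0903 0.1051] jaw 7.9 F [ 0.3 -0.1 -2.7] open 0.0356
need d= [ 0.48  0.86 -0.58] twist 0.01
```

Call:
jog_arm --steps '[{"dx":0.35,"dy":0.6,"dz":0,"twist":0},{"dx":0.48,"dy":0.86,"dz":-0.2,"twist":0},{"dx":0.48,"dy":0.86,"dz":-0.58,"twist":0},{"dx":0.48,"dy":0.86,"dz":-0.58,"twist":0}]'

```text
t: 16.35
tool_pos: [0.6167, 0.1412, 0.0654]
tool_rot: [-2.053, -2.358, 0.019]
contact_force: [0.0, -0.8, -2.3]
opening: 0.0356
```

```bash
python3 -c "
from s import *
go(.620,.142,.0105,8);shot('8')"
```

```text
t 16.35 tcp [0.6167 0.1412 0.0654] jaw 7.9 F [ 0.  -0.8 -2.3] open 0.0356
need d= [ 0.06  0.01 -0.92] twist 0.01
```

View pics/side8.png

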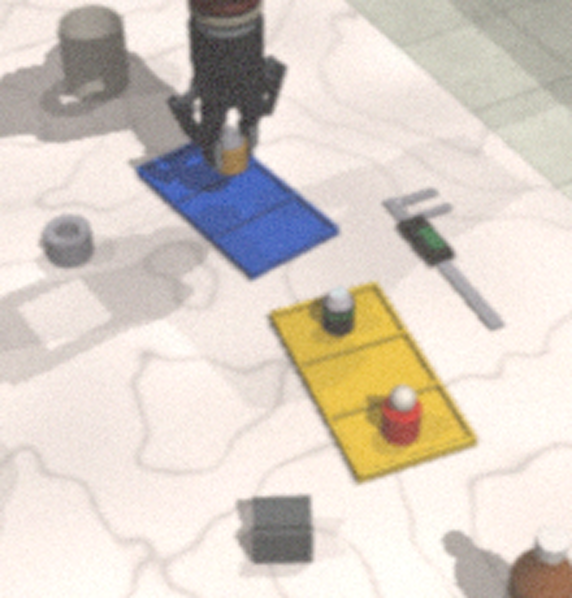

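Call:
jog_arm --steps '[{"dx":0.05,"dy":0,"dz":-0.4,"twist":0},{"dx":0.05,"dy":0,"dz":-0.7,"twist":0},{"dx":0.05,"dy":0,"dz":-0.88,"twist":0},{"dx":0.05,"dy":0,"dz":-0.94,"twist":0},{"dx":0.05,"dy":0,"dz":-0.94,"twist":0}]'

```text
t: 17.08
tool_pos: [0.6223, 0.1412, 0.0128]
tool_rot: [-2.056, -2.361, 0.012]
contact_force: [0.5, 0.1, -2.1]
opening: 0.0354
```

Call:
jog_arm --steps '[{"dx":0,"dy":0,"dz":-0.02,"twist":0},{"dx":0,"dy":0,"dz":-0.03,"twist":0}]'

```text
t: 17.32
tool_pos: [0.6228, 0.1413, 0.0117]
tool_rot: [-2.057, -2.361, 0.01]
contact_force: [0.1, -0.3, -2.1]
opening: 0.0357
```

Call:
jog_arm --steps '[{"dx":0,"dy":0,"dz":-0.02,"twist":0},{"dx":0,"dy":0,"dz":-0.04,"twist":0}]'

```text
t: 17.58
tool_pos: [0.6231, 0.1414, 0.0106]
tool_rot: [-2.057, -2.362, 0.01]
contact_force: [-6.9, 0.1, 9.4]
opening: 0.0357
```

Floor contact (9 N). Releasing.

Call:
jog_arm --steps '[{"dx":0,"dy":0,"dz":0,"twist":0},{"dx":0,"dy":0,"dz":0,"twist":0},{"dx":0,"dy":0,"dz":0,"twist":0},{"dx":0,"dy":0,"dz":0,"twist":0}]' --gripper 75

```text
t: 18.08
tool_pos: [0.6231, 0.1414, 0.0105]
tool_rot: [-2.057, -2.362, 0.011]
contact_force: [-0.0, 1.0, 0.2]
opening: 0.0604
```

Call:
jog_arm --steps '[{"dx":0,"dy":0,"dz":0.3,"twist":0},{"dx":0,"dy":0,"dz":0.9,"twist":0},{"dx":0,"dy":0,"dz":1.5,"twist":0},{"dx":0,"dy":0,"dz":1.7,"twist":0}]'

```text
t: 18.58
tool_pos: [0.6253, 0.1416, 0.1171]
tool_rot: [-2.06, -2.365, 0.003]
contact_force: [-0.2, -1.1, -0.1]
opening: 0.0603
```

```bash
python3 -c "
from s import *
shot('9');go(.433,.160,.105,8)"
```

```text
t 18.68 tcp [0.6244 0.1415 0.115 ] jaw 7.9 F [ 0.3 -0.5  0.1] open 0.0605
need d= [-3.19  0.31 -0.17] twist 0.01
```

View pics/side9.png

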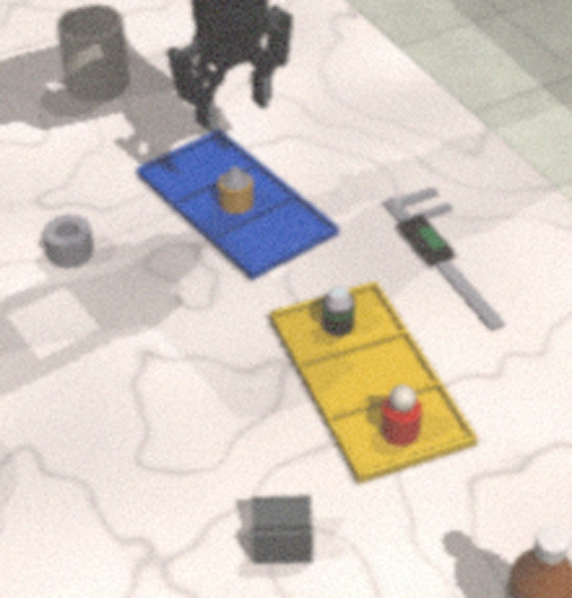

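The centre stands in the middle compartment at (236,190). The ring gauge is next.

Call:
jog_arm --steps '[{"dx":-0.8,"dy":0.08,"dz":0,"twist":0},{"dx":-1.6,"dy":0.16,"dz":0,"twist":0},{"dx":-2.4,"dy":0.24,"dz":0,"twist":0},{"dx":-3.1,"dy":0.31,"dz":-0.1,"twist":0},{"dx":-3.19,"dy":0.31,"dz":-0.17,"twist":0}]' --gripper 0

```text
t: 19.3
tool_pos: [0.4294, 0.16, 0.102]
tool_rot: [-2.055, -2.363, 0.011]
contact_force: [-0.2, -0.2, -0.3]
opening: 0.0855
```

```bash
python3 -c "
from s import *
go(.433,.160,.005,8)"
```

```text
t 19.3 tcp [0.4294 0.16   0.102 ] jaw 8.0 F [-0.2 -0.2 -0.3] open 0.0855
need d= [ 0.06 -0.   -1.62] twist 0.0
```

Call:
jog_arm --steps '[{"dx":0.06,"dy":0,"dz":-0.4,"twist":0},{"dx":0.06,"dy":0,"dz":-1,"twist":0},{"dx":0.06,"dy":0,"dz":-1.5,"twist":0},{"dx":0.06,"dy":0,"dz":-1.65,"twist":0},{"dx":0.06,"dy":0,"dz":-1.65,"twist":0}]'

```text
t: 19.92
tool_pos: [0.433, 0.1599, 0.0024]
tool_rot: [-2.055, -2.362, 0.013]
contact_force: [0.0, 1.3, 1.0]
opening: 0.0855
```

Call:
jog_arm --steps '[{"dx":0,"dy":0,"dz":0,"twist":0},{"dx":0,"dy":0,"dz":0,"twist":0},{"dx":0,"dy":0,"dz":0,"twist":0},{"dx":0,"dy":0,"dz":0,"twist":0},{"dx":0,"dy":0,"dz":0,"twist":0}]' --gripper 255 --newtons 50

```text
t: 20.55
tool_pos: [0.4343, 0.1601, 0.0041]
tool_rot: [-2.056, -2.363, 0.01]
contact_force: [-0.6, -0.6, 6.4]
opening: 0.0489
```

Call:
jog_arm --steps '[{"dx":0,"dy":0,"dz":0.2,"twist":0},{"dx":0,"dy":0,"dz":0.7,"twist":0},{"dx":0,"dy":0,"dz":1.3,"twist":0},{"dx":0,"dy":0,"dz":1.7,"twist":0},{"dx":0,"dy":0,"dz":1.7,"twist":0}]'

```text
t: 21.18
tool_pos: [0.4359, 0.1605, 0.1087]
tool_rot: [-2.058, -2.366, 0.003]
contact_force: [0.2, -0.4, -2.5]
opening: 0.0489
```

```bash
python3 -c "
from s import *
shot('10');go(.610,.214,.105,8)"
```

```text
t 21.27 tcp [0.4338 0.16   0.1054] jaw 8.0 F [ 0.4 -0.  -3.7] open 0.049
need d= [ 2.94  0.9  -0.01] twist 0.0
```

View pics/side10.png

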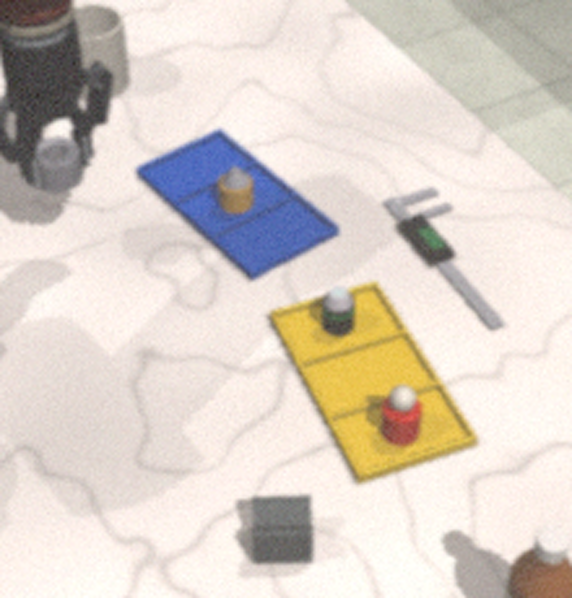

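The ring is held level at (57,165). Going to the blue +y compartment.

Call:
jog_arm --steps '[{"dx":0.6,"dy":0.2,"dz":0,"twist":0},{"dx":1.4,"dy":0.45,"dz":0,"twist":0},{"dx":2.2,"dy":0.7,"dz":0,"twist":0},{"dx":2.94,"dy":0.9,"dz":-0.1,"twist":0},{"dx":2.94,"dy":0.9,"dz":-0.6,"twist":0}]'

```text
t: 21.9
tool_pos: [0.6138, 0.2147, 0.0693]
tool_rot: [-2.057, -2.365, 0.006]
contact_force: [-0.3, -0.1, -2.2]
opening: 0.0489
```

Call:
jog_arm --steps '[{"dx":0,"dy":0,"dz":0,"twist":0}]'

```text
t: 22.02
tool_pos: [0.6099, 0.2138, 0.0632]
tool_rot: [-2.053, -2.36, 0.02]
contact_force: [-0.3, 1.1, -2.3]
opening: 0.0489
```

```bash
python3 -c "
from s import *
go(.610,.214,.009,8);shot('11')"
```

```text
t 22.02 tcp [0.6099 0.2138 0.0632] jaw 8.0 F [-0.3  1.1 -2.3] open 0.0489
need d= [ 0.   0.  -0.9] twist 0.0
```

View pics/side11.png

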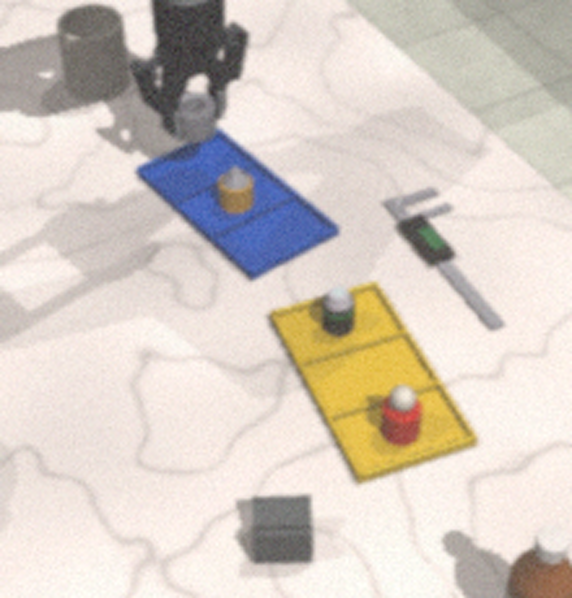

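The ring is over the +y compartment at (195,115). Lowering.

Call:
jog_arm --steps '[{"dx":0.02,"dy":0,"dz":-0.4,"twist":0},{"dx":0.02,"dy":0,"dz":-0.7,"twist":0},{"dx":0.02,"dy":0,"dz":-0.86,"twist":0},{"dx":0.02,"dy":0,"dz":-0.92,"twist":0},{"dx":0.02,"dy":0,"dz":-0.94,"twist":0}]'

```text
t: 22.75
tool_pos: [0.6141, 0.2145, 0.0117]
tool_rot: [-2.056, -2.364, 0.009]
contact_force: [-0.2, 0.1, -1.5]
opening: 0.0484
```

Call:
jog_arm --steps '[{"dx":0,"dy":0,"dz":-0.03,"twist":0},{"dx":0,"dy":0,"dz":-0.04,"twist":0}]'

```text
t: 23.0
tool_pos: [0.6146, 0.2146, 0.0098]
tool_rot: [-2.057, -2.364, 0.008]
contact_force: [0.0, 0.2, -2.1]
opening: 0.0487
```

Call:
jog_arm --steps '[{"dx":-0.06,"dy":0,"dz":-0.02,"twist":0},{"dx":-0.06,"dy":0,"dz":-0.04,"twist":0}]'

```text
t: 23.25
tool_pos: [0.6106, 0.2147, 0.0081]
tool_rot: [-2.056, -2.364, 0.009]
contact_force: [-4.7, -0.3, 6.7]
opening: 0.0489
```

Call:
jog_arm --steps '[{"dx":0,"dy":0,"dz":0,"twist":0},{"dx":0,"dy":0,"dz":0,"twist":0},{"dx":0,"dy":0,"dz":0,"twist":0},{"dx":0,"dy":0,"dz":0,"twist":0}]' --gripper 68

```text
t: 23.75
tool_pos: [0.6107, 0.2147, 0.0082]
tool_rot: [-2.056, -2.364, 0.008]
contact_force: [0.8, -0.1, -0.4]
opening: 0.0627
```

Call:
jog_arm --steps '[{"dx":0,"dy":0,"dz":0.3,"twist":0},{"dx":0,"dy":0,"dz":0.9,"twist":0},{"dx":0,"dy":0,"dz":1.5,"twist":0},{"dx":0,"dy":0,"dz":1.7,"twist":0}]'

```text
t: 24.25
tool_pos: [0.6129, 0.2152, 0.1147]
tool_rot: [-2.059, -2.367, -0.0]
contact_force: [0.5, 0.7, -0.1]
opening: 0.0629
```

```bash
python3 -c "
from s import *
shot('12');go(.451,-.273,.115,62.7)"
```

```text
t 24.35 tcp [0.612  0.215  0.1126] jaw 8.0 F [0.  0.1 1. ] open 0.0628
need d= [-2.68 -8.13  0.04] twist 5.47
```

View pics/side12.png

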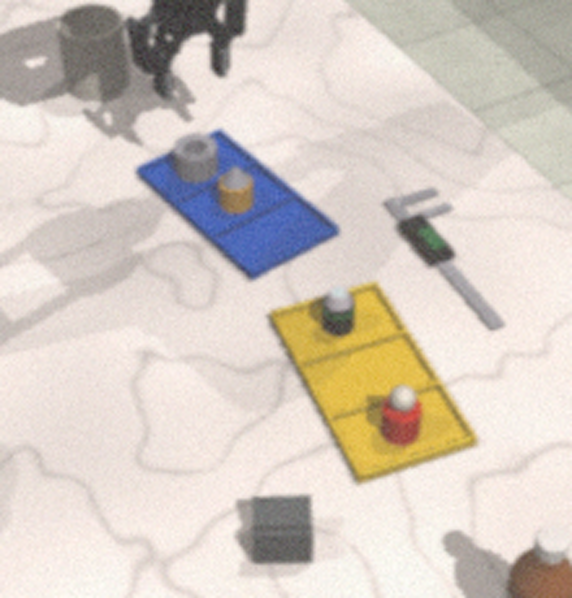

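The ring stands at (196,160). Last is the V-block, with the jaws at 62.7°.

Call:
jog_arm --steps '[{"dx":-0.3,"dy":-0.9,"dz":0,"twist":0.6},{"dx":-0.6,"dy":-1.8,"dz":0,"twist":1.2},{"dx":-0.9,"dy":-2.7,"dz":0,"twist":1.8},{"dx":-1.2,"dy":-3.6,"dz":0,"twist":2.4},{"dx":-1.5,"dy":-4.5,"dz":0,"twist":3}]' --gripper 0

```text
t: 24.98
tool_pos: [0.52, -0.0563, 0.1106]
tool_rot: [-1.369, -2.818, 0.007]
contact_force: [0.8, -0.1, 0.1]
opening: 0.0855
```

```bash
python3 -c "
from s import *
go(.451,-.273,.115,62.7)"
```

```text
t 24.98 tcp [ 0.52   -0.0563  0.1106] jaw 38.2 F [ 0.8 -0.1  0.1] open 0.0855
need d= [-1.15 -3.61  0.07] twist 2.45
```

Call:
jog_arm --steps '[{"dx":-0.3,"dy":-0.9,"dz":0,"twist":0.7},{"dx":-0.6,"dy":-1.8,"dz":0,"twist":1.4},{"dx":-0.9,"dy":-2.7,"dz":0,"twist":2.1},{"dx":-1.15,"dy":-3.61,"dz":0,"twist":2.45},{"dx":-1.15,"dy":-3.61,"dz":0,"twist":2.45}]'

```text
t: 25.6
tool_pos: [0.449, -0.2753, 0.109]
tool_rot: [-0.748, -3.041, 0.008]
contact_force: [-0.2, 0.3, -0.2]
opening: 0.0854
```

```bash
python3 -c "
from s import *
go(.451,-.273,.0055,62.7);shot('13')"
```

```text
t 25.6 tcp [ 0.449  -0.2753  0.109 ] jaw 62.4 F [-0.2  0.3 -0.2] open 0.0854
need d= [ 0.03  0.04 -1.73] twist 0.03
```

View pics/side13.png

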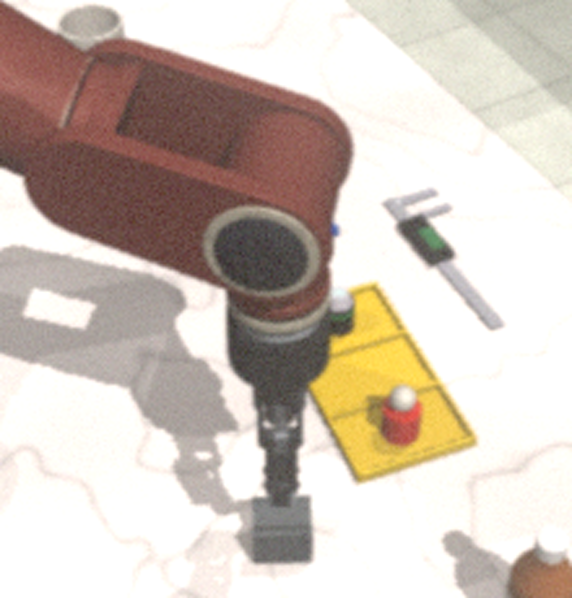

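The fingers line up with the block in depth, and the finger at (280,495) sits mid-length over the block, which spans 252–312. Descending.

Call:
jog_arm --steps '[{"dx":0.03,"dy":0.04,"dz":-0.5,"twist":0.03},{"dx":0.03,"dy":0.04,"dz":-1.1,"twist":0.03},{"dx":0.03,"dy":0.04,"dz":-1.6,"twist":0.03},{"dx":0.03,"dy":0.04,"dz":-1.73,"twist":0.03},{"dx":0.03,"dy":0.04,"dz":-1.73,"twist":0.03}]'

```text
t: 26.32
tool_pos: [0.4518, -0.2689, 0.0048]
tool_rot: [-0.732, -3.044, 0.006]
contact_force: [-0.5, 0.6, 0.3]
opening: 0.0854
```

Call:
jog_arm --steps '[{"dx":0,"dy":0,"dz":0,"twist":0},{"dx":0,"dy":0,"dz":0,"twist":0},{"dx":0,"dy":0,"dz":0,"twist":0},{"dx":0,"dy":0,"dz":0,"twist":0},{"dx":0,"dy":0,"dz":0,"twist":0}]' --gripper 255 --newtons 60

```text
t: 26.95
tool_pos: [0.4528, -0.2699, 0.0063]
tool_rot: [-0.733, -3.046, 0.008]
contact_force: [-0.9, -1.3, 5.3]
opening: 0.0388
```

Call:
jog_arm --steps '[{"dx":0,"dy":0,"dz":0.2,"twist":0},{"dx":0,"dy":0,"dz":0.7,"twist":0},{"dx":0,"dy":0,"dz":1.3,"twist":0},{"dx":0,"dy":0,"dz":1.8,"twist":0},{"dx":0,"dy":0,"dz":1.8,"twist":0}]'

```text
t: 27.58
tool_pos: [0.4541, -0.2708, 0.1169]
tool_rot: [-0.734, -3.051, 0.011]
contact_force: [0.4, 0.2, -3.7]
opening: 0.0391
```

```bash
python3 -c "
from s import *
go(.630,.070,.115,8);shot('14')"
```

```text
t 27.57 tcp [ 0.4541 -0.2708  0.1169] jaw 62.9 F [ 0.4  0.2 -3.7] open 0.0391
need d= [ 2.93  5.68 -0.03] twist -5.49
```

View pics/side14.png

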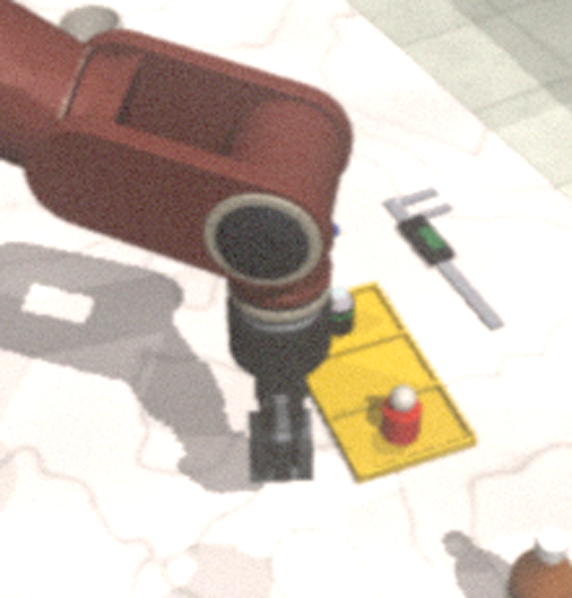

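The block is held level at (282,440), with the jaws at 39 mm. Carrying it to the blue -y compartment.

Call:
jog_arm --steps '[{"dx":0.3,"dy":0.6,"dz":0,"twist":-0.7},{"dx":0.7,"dy":1.4,"dz":0,"twist":-1.6},{"dx":1.1,"dy":2.2,"dz":0,"twist":-2.5},{"dx":1.5,"dy":3,"dz":0,"twist":-3.4},{"dx":1.9,"dy":3.8,"dz":0,"twist":-4.3}]'

```text
t: 28.3
tool_pos: [0.5648, -0.0393, 0.1101]
tool_rot: [-1.801, -2.555, 0.003]
contact_force: [1.0, -1.0, -3.5]
opening: 0.0391
```

```bash
python3 -c "
from s import *
go(.630,.070,.075,8)"
```

```text
t 28.3 tcp [ 0.5648 -0.0393  0.1101] jaw 19.6 F [ 1.  -1.  -3.5] open 0.0391
need d= [ 1.09  1.82 -0.58] twist -1.16
```

Call:
jog_arm --steps '[{"dx":0.4,"dy":0.7,"dz":0,"twist":-0.6},{"dx":0.8,"dy":1.4,"dz":0,"twist":-1.16},{"dx":1.09,"dy":1.8,"dz":-0.2,"twist":-1.16},{"dx":1.09,"dy":1.82,"dz":-0.58,"twist":-1.16},{"dx":1.09,"dy":1.82,"dz":-0.58,"twist":-1.16}]'

```text
t: 28.92
tool_pos: [0.6263, 0.0704, 0.0697]
tool_rot: [-2.044, -2.355, 0.011]
contact_force: [0.1, 0.3, -3.3]
opening: 0.0389
```

```bash
python3 -c "
from s import *
go(.630,.070,.010,8);shot('15')"
```

```text
t 28.93 tcp [0.6263 0.0704 0.0697] jaw 8.1 F [ 0.1  0.3 -3.3] open 0.0389
need d= [ 0.06 -0.01 -0.99] twist -0.01
```

View pics/side15.png

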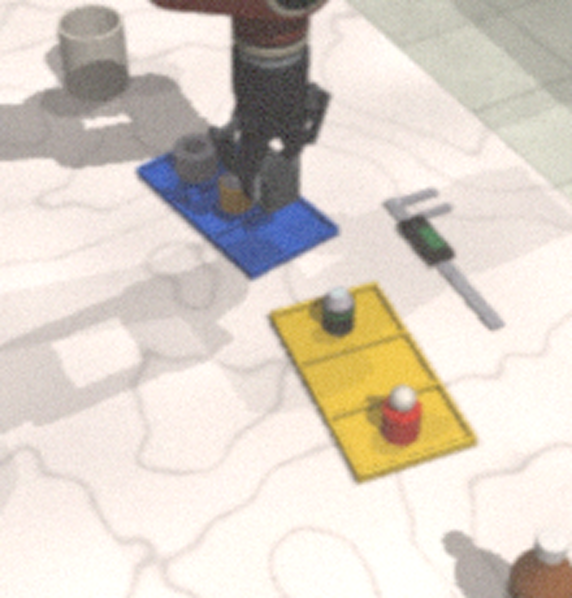

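Before lowering I'll use each camera's own tray estimate to check how well the placed centre and ring sit in their compartments. The block has only about 9 mm of slack in y.

```bash
cat > chk.py <<'E'
from h import *
def check(tag,objs):
    for n,tb,ty in(("top",(.6213,.1453,8.3),(.6124,-.1483,-7.7)),("side",(.619,.1382,7.3),(.6109,-.1531,-7.8))):
        W=cloud(dict(np.load(f"{n}{tag}.npz")))
        for nm,(wx,wy) in objs.items():
            m=(W[...,2]>.018)&(W[...,2]<.075)&(np.hypot(W[...,0]-wx,W[...,1]-wy)<.034)
            p=W[m]
            if len(p)<10: continue
            c=(np.percentile(p,1,axis=0)+np.percentile(p,99,axis=0))/2; t=tb if c[1]>0 else ty
            a=np.radians(t[2]); dx,dy=c[0]-t[0],c[1]-t[1]
            print(n,nm,"world",c[:2].round(4),"tray",round(np.cos(a)*dx+np.sin(a)*dy,4),round(-np.sin(a)*dx+np.cos(a)*dy,4),"top",np.percentile(p[:,2],97).round(4),"size",np.ptp(p,0).round(3))
E
python3 -c "
from chk import *
check('12',dict(ring=(.611,.214),centre=(.622,.141),lens=(.622,-.079),sphere=(.603,-.223)))"
```

```text
top ring world [0.6113 0.2021] tray -0.0017 0.0577 top 0.0411 size [0.044 0.02  0.025]
top centre world [0.6219 0.1413] tray 0.0001 -0.004 top 0.0535 size [0.037 0.035 0.036]
top lens world [ 0.6224 -0.0757] tray 0.0001 0.0733 top 0.0519 size [0.03  0.03  0.028]
top sphere world [ 0.6028 -0.2199] tray 0.0001 -0.0722 top 0.0616 size [0.034 0.035 0.043]
side ring world [0.6095 0.2134] tray 0.0001 0.0758 top 0.0408 size [0.05  0.056 0.024]
side centre world [0.6221 0.1368] tray 0.0029 -0.0018 top 0.0524 size [0.04  0.037 0.04 ]
side lens world [ 0.622 -0.081] tray 0.0012 0.073 top 0.0523 size [0.032 0.031 0.035]
side sphere world [ 0.6028 -0.2245] tray 0.0017 -0.0719 top 0.0617 size [0.036 0.038 0.046]
```

Everything placed lies within about 4 mm of its compartment centre. The top-view ring reading is partly hidden by the arm. Blue pieces sit about 3 mm low in y, so I'll shift the block slightly towards +y.

Call:
jog_arm --steps '[{"dx":0.04,"dy":0.02,"dz":-0.4,"twist":0},{"dx":0.03,"dy":0.02,"dz":-0.75,"twist":0},{"dx":0.02,"dy":0.02,"dz":-0.92,"twist":0},{"dx":0.02,"dy":0.02,"dz":-0.98,"twist":0},{"dx":0.02,"dy":0.02,"dz":-1,"twist":0}]'

```text
t: 29.65
tool_pos: [0.6305, 0.0708, 0.0139]
tool_rot: [-2.05, -2.358, 0.003]
contact_force: [0.5, -0.2, -3.3]
opening: 0.0391
```

Call:
jog_arm --steps '[{"dx":0,"dy":0,"dz":-0.03,"twist":0},{"dx":0,"dy":0,"dz":-0.03,"twist":0}]'

```text
t: 29.9
tool_pos: [0.6309, 0.0708, 0.0127]
tool_rot: [-2.05, -2.359, 0.002]
contact_force: [-0.4, -0.2, -3.2]
opening: 0.0394
```

Call:
jog_arm --steps '[{"dx":0,"dy":0.01,"dz":-0.03,"twist":0},{"dx":0,"dy":0.01,"dz":-0.05,"twist":0}]'

```text
t: 30.15
tool_pos: [0.6312, 0.0716, 0.0105]
tool_rot: [-2.05, -2.359, 0.002]
contact_force: [-3.3, 1.5, 4.8]
opening: 0.0393
```

Floor contact. Releasing.

Call:
jog_arm --steps '[{"dx":0,"dy":0,"dz":0,"twist":0},{"dx":0,"dy":0,"dz":0,"twist":0},{"dx":0,"dy":0,"dz":0,"twist":0},{"dx":0,"dy":0,"dz":0,"twist":0}]' --gripper 75

```text
t: 30.65
tool_pos: [0.6313, 0.0715, 0.0106]
tool_rot: [-2.05, -2.359, 0.002]
contact_force: [0.0, -0.2, 0.1]
opening: 0.0603
```

Call:
jog_arm --steps '[{"dx":0,"dy":0,"dz":0.3,"twist":0},{"dx":0,"dy":0,"dz":0.9,"twist":0},{"dx":0,"dy":0,"dz":1.7,"twist":0},{"dx":-0.5,"dy":0,"dz":2.4,"twist":0},{"dx":-1.2,"dy":0,"dz":2.6,"twist":0}]'

```text
t: 31.28
tool_pos: [0.5616, 0.0714, 0.1727]
tool_rot: [-2.055, -2.364, -0.008]
contact_force: [0.1, -0.8, 0.3]
opening: 0.0602
```

Call:
jog_arm --steps '[{"dx":-0.8,"dy":0,"dz":0.4,"twist":0},{"dx":-1.6,"dy":0,"dz":0.8,"twist":0},{"dx":-2.2,"dy":0,"dz":1,"twist":0},{"dx":-2.4,"dy":0,"dz":1,"twist":0},{"dx":-2.4,"dy":0,"dz":1,"twist":0}]'

```text
t: 31.9
tool_pos: [0.4176, 0.0715, 0.233]
tool_rot: [-2.056, -2.365, -0.009]
contact_force: [0.2, -0.2, 0.0]
opening: 0.0603
```

```bash
python3 -c "
from s import *
from chk import *
st();shot('16')
check('16',dict(ring=(.611,.214),centre=(.622,.141),vblock=(.631,.0715),lens=(.622,-.079),sphere=(.603,-.223)))
a=cv2.imread('pics/top16.png');b=cv2.imread('pics/side16.png');print(a.shape,b.shape)"
```

```text
t 31.9 tcp [0.4176 0.0715 0.233 ] jaw 8.0 F [ 0.2 -0.2  0. ] open 0.0603
top ring world [0.6097 0.2147] tray -0.0015 0.0703 top 0.0414 size [0.047 0.047 0.024]
top centre world [0.6219 0.1415] tray 0.0 -0.0038 top 0.0553 size [0.038 0.034 0.037]
top vblock world [0.6311 0.072 ] tray -0.0009 -0.074 top 0.0477 size [0.045 0.053 0.029]
top lens world [ 0.6225 -0.0757] tray 0.0003 0.0733 top 0.0533 size [0.03  0.03  0.029]
top sphere world [ 0.6026 -0.2197] tray -0.0001 -0.072 top 0.0625 size [0.034 0.034 0.044]
side ring world [0.6094 0.2141] tray 0.0002 0.0765 top 0.0414 size [0.049 0.055 0.026]
side centre world [0.6222 0.1361] tray 0.0029 -0.0025 top 0.0517 size [0.036 0.037 0.038]
side vblock world [0.6316 0.069 ] tray 0.0037 -0.0702 top 0.046 size [0.05  0.059 0.031]
side lens world [ 0.6222 -0.081 ] tray 0.0014 0.073 top 0.0529 size [0.031 0.032 0.037]
side sphere world [ 0.6023 -0.2242] tray 0.0012 -0.0716 top 0.0617 size [0.035 0.036 0.045]
(364, 546, 3) (598, 572, 3)
```

View pics/side16.png

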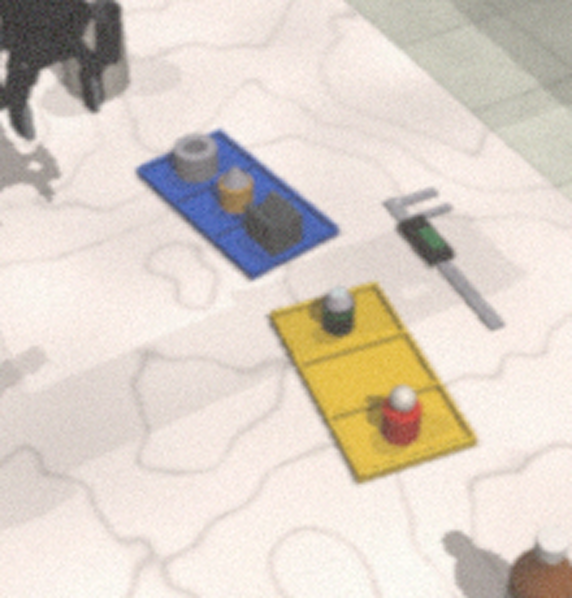

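View pics/top16.png

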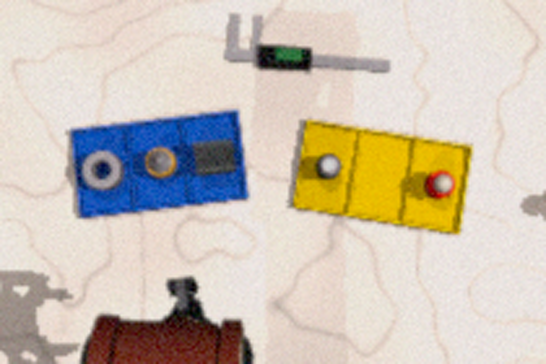

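Both views show all five pieces upright in their own compartments: side at (196,160), (236,190), (273,222), (338,312) and (402,415). The arm is clear of everything, so I'm handing in.

```bash
python3 -c "
from station import ctrl
print(ctrl.finish_job())"
```

```text
the job is handed in; nothing more can be done
None
```

Both kits are made up and the job was handed in at about 32 s of the 109 s allowed.

- **Blue tray:** the ring gauge is in the +y compartment, the turning centre in the middle and the V-block in the -y compartment.
- **Yellow tray:** the lens is in the +y compartment and the reference sphere in the -y compartment. The middle one stays empty.

**Last checks:** In the final pictures from both cameras, every piece stood upright within about 4 mm of its compartment centre. Every piece met the tray floor as it was lowered, and the gripper was open and well clear at the end. The mug was only partly visible in the last side picture, but nothing was moved near it. The bottle and caliper look unmoved.

**Disagreements:**
- The two cameras differ by up to about 5 mm in world y (7 mm for the blue tray), so I averaged them.
- The depth readings of the piece tops ran up to about 4 mm above nominal, most on the ring and V-block. I put this down to depth noise and did not check the tilt of the pieces numerically.
- The finger opening read 1 to 2.5 mm less than the sizes given.

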